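# Hold the belt polisher's sprung tension slide at its marker

## Task

The belt polisher on the bench is to get a new belt: pull its stop pin up out of the block and put it in the parts tray, then pull the sprung tension slide out by its upright grip plate until the pointer on the slide stands tip to tip opposite the pointer of the marker clamped on the rail. Hold the slide still there and finish while holding it, with the fingers on the grip plate; it springs back if let go. Leave the other things on the bench where they are.

Things in the scene. Friction and masses are not known exactly. Their poses are not given: they have to be found in the camera images.
- polisher: green belt polisher, no belt on it, fixed to the bench: bed 350 x 190 mm, motor top 111 mm high. Origin on the bench under the bed; own x along the bed away from the robot (the slide is pulled to own -x), own y to the motor. Yaw within 0.3 rad. Pin block: dark, 40 x 40 mm, 45 mm high, at own (20, -85) mm. Slide bar 54 mm high along own y = -40 mm, its green guides 62 mm high
- slide: the sprung steel slide (bar, grip plate, lug, pointer and small wheel), moving in the polisher by up to 85 mm towards the polisher's own -x. Origin and axes coincide with the polisher's when home. A spring pulls it home with 6.5 N at rest and 130 N/m more as it is pulled (about 14 N at 60 mm); let go, it runs back. With the stop pin in its block a lug on the slide meets the pin after about 6 mm
- grip (a point): place to grip on the black upright grip plate at the slide's near end: plate 14 mm thick along the pull, 50 mm wide (polisher's own y), from 36 to 115 mm above the bench; this point is on its centre planes, 92 mm above the bench. Free all round: 34 mm to the near guide behind it when home, nothing in front. Moves with the slide
- slide_pointer (a point): tip of the slide's bright metal pointer, a flat finger 6 mm thick that sticks out of the slide bar to the polisher's own -y; its top 58 mm above the bench; point on the centre of its thickness, at the top. Moves with the slide
- marker: small dark clamp 20 x 16 mm on the rail at the bed's own -y edge, fixed at a different place each time; its bright metal pointer, 6 mm thick, faces the slide's pointer, 4 mm between the tips. Axes as the polisher's; origin under the clamp on its pointer's centre plane: the slide is right when slide_pointer's x in this frame is 0. It starts at +0.03 to +0.06 m, slide home
- pin: stop pin, about 60 g, upright in the pin block: steel shank 10 mm diameter, 53 mm long, black round head 20 mm diameter, 26 mm high; 79 mm overall. Origin at the centre of its foot, z towards the head. Sits loosely, 25 mm deep in the hole, foot 20 mm above the bench, head from 73 to 99 mm above the bench
- pin_head (a point): centre of the pin's head, 66 mm above its foot
- pin_mid (a point): middle of the pin, 40 mm above its foot
- tray: grey open parts tray 200 x 180 mm (own x, y), 30 mm high, walls and floor 4 to 5 mm, empty, on the bench at the robot's left or right. Origin at the centre of its underside
- can: closed bare metal can 60 mm diameter, 130 mm high, on the bench on the side where the tray is not; leave alone. Origin at the centre of its foot
- buff: buffing wheel 100 mm diameter, 22 mm thick, flat on the bench to the right of the polisher; leave alone. Origin at the centre of its underside
- compound_bar: brown bar of polishing compound 120 x 45 x 40 mm, on the bench to the left of the polisher; leave alone. Origin at the centre of its underside
Mind the look-alikes: they are no part of the job. Leave any red look-alike of the pin alone.

How it is judged:
By the outcome, as a careful person would: the job done as asked, in the order asked, and still so for the second after the job is handed in, while the arm keeps its last pose, push and grip.
It also fails if it takes over 51 s, if anything falls off the work surface, if the arm or the gripper's body presses on something with over 40 N, if the wrist force passes 120 N, or if a joint passes its speed limit or range.

## Robot

A 7-joint arm with a two-finger parallel gripper is mounted at the origin on the work surface. World frame = base frame: x ahead of the robot, y to its left, z up, the work surface at z = 0. Lengths are in m, angles in rad, forces in N, time in s.
With the tool pointing down it reaches from about 0.4 to 0.85 m from the base axis. Payload 10.4 kg.
Tool frame: the origin (TCP) lies between the finger pads; the fingertips stand 11 mm ahead of it and the grasp point (between the pads) lies 8 mm behind it (r.tcp_to_tips is the distance from the TCP to the fingertips, in m); z points along the fingers, y is the line along which they close (so a half turn about z gives the same grasp; the last joint's range is limited). The gripper opens to 87 mm and grips with 3 to 60 N. Pads are 19 mm wide; open, the fingers measure 117 mm over their backs; the gripper's body (75 mm by 190 mm) begins 51 mm behind the grasp point.
Start: joints at [-1.275, 0.332, -0.065, 1.46, 0.022, 1.35, -0.088], TCP at [0.196, 0.594, 0.234] pointing down, gripper open.
Joint ranges: [-2.6, 2.6], [-0.5, 2.12], [-1.47, 1.34], [0.16, 2.42], [-1.27, 4.41], [0.06, 2.06], [-2.6, 2.6]. Speed limits (rad/s): [2.22, 2.22, 2.79, 2.79, 3.14, 3.14, 3.14].

## Interface

Orientations are given as a unit quaternion [x, y, z, w].
In Python, from bench import r gives the robot as it stands. The module is installed in compiled form; this text tells all that it offers.
- The arm moves only by the shell command python3 -m crank 'ROWS' [FORCE]. ROWS is JSON, a list of rows, each an object of numbers: "claw": the closure, from -1 (fully open) to 1 (shut); "dx", "dy", "dz": the shift along the tool's x, y, z each as a share of 3 cm, from -1 to 1; "ax", "ay", "az": the turn, a rotation vector about the tool's x, y, z each as a share of 6 degrees, from -1 to 1. A call has 1 to 8 rows; each row shifts and turns the commanded pose from where the row before left it, along the tool's axes as they then stand; what a row does not reach is not made up. A row lasts 1/12 s, in which the tool goes at most 41.7 mm and 7.16 degrees, less where a joint would pass 70% of its speed; a pose out of reach is approached as far as the arm can. A call with a number of a shift or a turn outside -1 to 1 is refused whole. A call with a gripper value outside its range is refused whole. The fingers move at their own pace and stop on an object; FORCE is the grip in N (left out, the last holds). Time passes only in rows, so rows that do not move let the fingers close. It gives the time, the measured TCP pose, the force, the opening and the grip force at its end, in the units of the state.
- r.read_state(): the state, without advancing time (a new reading comes with each control period).
- r.camera(name): name is "scene" or "top" or "wrist"; returns a dict with "color" (420x560x3 uint8, red, green, blue), "mtx" (3x3 intrinsics, pixels), "R" (3x3) and "t" (3): a world point X has camera coordinates R X + t; the wrist camera has in their place "hand_eye" (4x4, takes a point from camera to tool coordinates, whose origin is the TCP and whose axes are the flange's). Camera axes: x right, y down, z forward; pixel columns grow to the right and rows downward; lengths in m; the calibration is good to about 2 mm. A picture is of the moment at which its call begins: read the wrist's pose just before it. There is no depth.
- r.close_job(): hands the job in; it is judged then, once.
The state is a dict: "time": time; "joint_positions": joint angles; "joint_vel": joint speeds; "joint_torque": joint torques, N m; "ee_pos": TCP position; "eef_rot": TCP orientation; "ft_force": force on the tool from outside, world axes, zero at the start; "torque": the same for the moment, N m; "width": finger opening in m; "grip_force": force on a finger pad.
Only numpy, scipy, OpenCV 4.12 (cv2) and the standard library are available. Lean on these libraries where they do the work, as an engineer would, in place of code of your own. Each camera call takes 0.05 s, during which the arm holds its last target. There are 200 camera calls.

## Working session

There is one attempt and no reset: what is moved stays moved. The work goes in short steps, Python scripts to look and compute and a shell command to move; the robot and the scene stay as the last step left them, time stands still between calls to the robot, and variables do not carry over. Pictures are saved under pics/ and viewed, at most 10 in all, crops included, and the job is handed in when it is done.

```bash
mkdir -p pics
cat > h.py <<'E'
import numpy as np, cv2
from bench import r
def grab(n):
    c=r.camera(n); return c
def save(c,f): cv2.imwrite('pics/'+f,c['color'][:,:,::-1])
def ray(c,uv,z):
    "intersect pixel ray with plane z (fixed cams)"
    d=c['R'].T@np.linalg.inv(c['mtx'])@np.array([uv[0],uv[1],1.]); o=-c['R'].T@c['t']
    return o+d*(z-o[2])/d[2]
def proj(c,X):
    p=c['mtx']@(c['R']@np.array(X,float)+c['t']); return p[:2]/p[2]
E
python3 - <<'E'
from h import *
for n in('top','scene'):
    c=grab(n); save(c,n+'0.png'); print(n,c['mtx'].tolist(),(-c['R'].T@c['t']).round(3),c['R'].round(2).tolist())
s=r.read_state(); print({k:np.round(v,3).tolist() for k,v in s.items()})
E
```

```text
top [[476.91864037141636, 0.0, 288.39471335482625], [0.0, 476.91864037141636, 212.07795485179818], [0.0, 0.0, 1.0]] [0.492 0.012 1.179] [[0.01, -1.0, -0.0], [-1.0, -0.01, -0.09], [0.09, 0.01, -1.0]]
scene [[481.5426107299086, 0.0, 275.9739949464261], [0.0, 481.5426107299086, 209.84255602649088], [0.0, 0.0, 1.0]] [ 1.29  -0.601  0.754] [[0.67, 0.74, -0.0], [0.44, -0.4, -0.8], [-0.59, 0.54, -0.59]]
{'time': 0.1, 'joint_positions': [-1.275, 0.333, -0.065, 1.461, 0.022, 1.35, -0.088], 'joint_vel': [0.001, -0.001, 0.002, -0.001, 0.001, 0.001, 0.002], 'joint_torque': [0.002, -62.453, 0.025, -39.072, -0.061, 0.036, 0.0], 'ee_pos': [0.196, 0.593, 0.233], 'eef_rot': [0.159, 0.987, -0.001, -0.0], 'ft_force': [0.528, 0.54, 0.052], 'torque': [-0.045, 0.085, 0.001], 'grip_force': 0.0, 'width': 0.087}
```

View pics/top0.png

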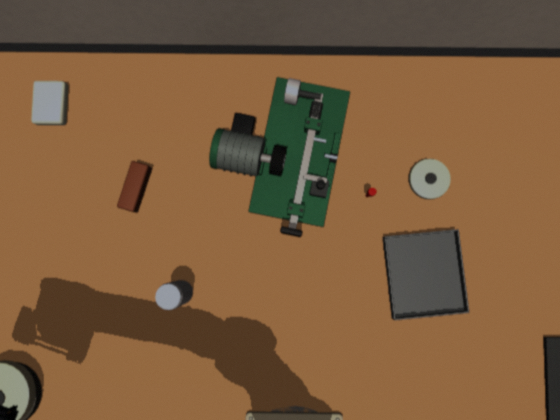

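View pics/scene0.png

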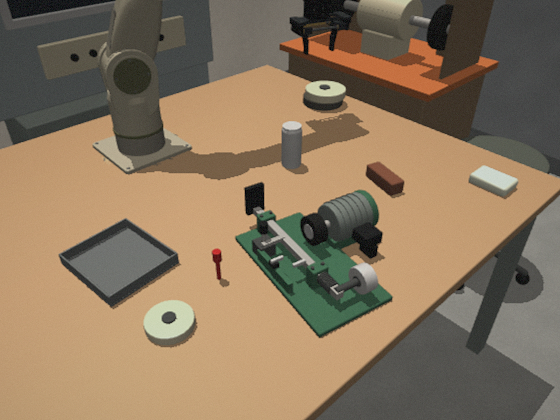

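Top view: the polisher bed spans about (250–350, 80–227), grip plate (292,230), tray (425,273), can (170,296), buff (430,178) and compound bar (134,186). There are two pin candidates: the black-headed one in the dark block at (319,186), and a red one standing on the bench at (371,191). The black one in the block fits the description. I'll confirm that in an enlarged crop.

Run:
```python
from h import *
a=cv2.imread('pics/top0.png')[75:245,245:385]; b=cv2.imread('pics/scene0.png')[175:335,205:395]
a=cv2.resize(a,None,fx=2.9,fy=2.9,interpolation=cv2.INTER_CUBIC)
b=cv2.resize(b,None,fx=2,fy=2,interpolation=cv2.INTER_CUBIC)
o=np.zeros((600,800,3),np.uint8); o[:a.shape[0],:a.shape[1]]=a; o[:b.shape[0],410:410+b.shape[1]]=b
o=np.clip(o.astype(float)*1.7,0,255).astype(np.uint8)
cv2.imwrite('pics/crop1.png',o)
c=grab('top'); hsv=cv2.cvtColor(c['color'],cv2.COLOR_RGB2HSV)
m=cv2.inRange(hsv,(60,100,20),(90,255,255)); cn,_=cv2.findContours(m,0,2)
k=max(cn,key=cv2.contourArea); R=cv2.minAreaRect(k); print(R,cv2.boxPoints(R).tolist())
bx=cv2.boxPoints(R)
for z in(0.01,0.02,0.03):
  P=np.array([ray(c,p,z)[:2] for p in bx]); print(z,P.round(4).tolist(),np.linalg.norm(P-np.roll(P,-1,0),axis=1).round(3))
```

```text
((298.9231262207031, 151.38462829589844), (74.52413177490234, 136.1046142578125), 11.309932708740234) [[249.0384979248047, 210.80772399902344], [275.7308349609375, 77.34615325927734], [348.8077392578125, 91.96153259277344], [322.11541748046875, 225.423095703125]]
0.01 [[0.596, 0.1159], [0.9348, 0.0552], [0.899, -0.1291], [0.5621, -0.0641]] [0.344 0.188 0.343 0.183]
0.02 [[0.5951, 0.115], [0.931, 0.0549], [0.8955, -0.1279], [0.5615, -0.0635]] [0.341 0.186 0.34  0.182]
0.03 [[0.5942, 0.1142], [0.9272, 0.0545], [0.892, -0.1267], [0.5609, -0.0628]] [0.338 0.185 0.337 0.18 ]
```

View pics/crop1.png

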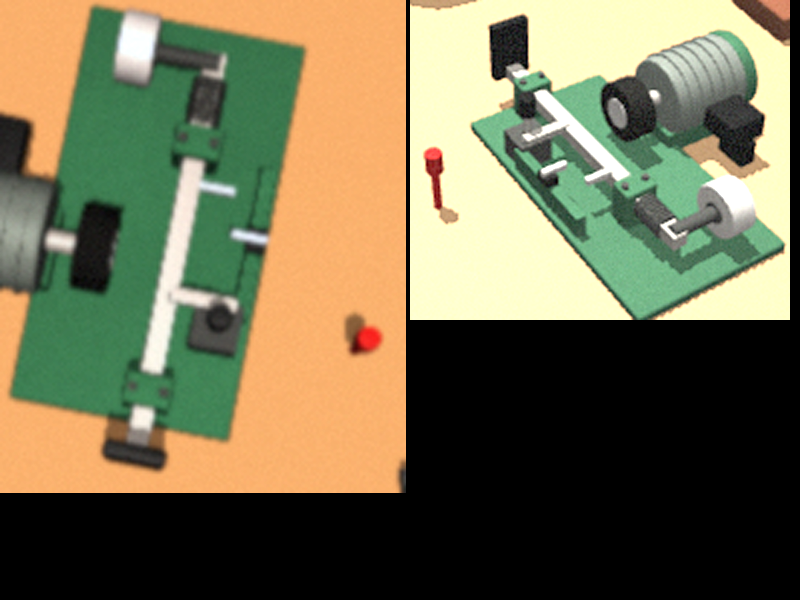

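The crop confirms the target: black pin head in the dark block at top-view pixel (320.5,183.5). The red pin at (371,191) stands free on the bench, so I leave it. The slide pointer tip is at about (326,140) and the marker tip at about (325,156). I'll measure these and swing the arm over on an arc, turning the tool as it goes.

```bash
cat >> h.py <<'E'
def tool():
    from scipy.spatial.transform import Rotation as Ro
    s=r.read_state(); return s,Ro.from_quat(s['eef_rot']).as_matrix(),np.array(s['ee_pos'])
def need(target,yaw=None):
    "print rows-units needed: world target TCP; yaw = desired world angle of tool y"
    s,R,p=tool(); d=R.T@(np.array(target)-p)/0.03
    a=np.degrees(np.arctan2(R[1,1],R[0,1])); print('t',s['time'],'p',p.round(4),'units',d.round(2),'tooly',a.round(2),'tilt',R[:,2].round(3))
    if yaw is not None: print('az',((a-np.degrees(yaw))/6).round(2))
E
python3 - <<'E'
from h import *
c=grab('top'); yaw=-0.183
f=lambda u,v:(245+u/2.9,75+v/2.9)
ex=np.array([np.cos(yaw),np.sin(yaw)]);ey=np.array([-ex[1],ex[0]])
pin=ray(c,f(219,314),.099)[:2]; org=pin-20e-3*ex+85e-3*ey
for n,p,z in[('pin',(219,314),.099),('sp',(235,189),.058),('mp',(231,234),.058),('plateTL',(106,442),.115),('plateTR',(165,455),.115)]:
    X=ray(c,f(*p),z)[:2]; print(n,X.round(4),'own',(ex@(X-org)).round(4),(ey@(X-org)).round(4))
print(org)
E
python3 -m crank '[{"claw":-1,"dx":-1,"az":0.48},{"claw":-1,"dx":-1,"az":0.48},{"claw":-1,"dx":-1,"az":0.48},{"claw":-1,"dx":-1,"az":0.48},{"claw":-1,"dx":-1,"az":0.48},{"claw":-1,"dx":-1,"az":0.48},{"claw":-1,"dx":-1,"az":0.48},{"claw":-1,"dx":-1,"az":0.48}]'
python3 -m crank '[{"claw":-1,"dx":-1,"az":0.48},{"claw":-1,"dx":-1,"az":0.48},{"claw":-1,"dx":-1,"az":0.48},{"claw":-1,"dx":-1,"az":0.48},{"claw":-1,"dx":-1,"az":0.48},{"claw":-1,"dx":-1,"az":0.48},{"claw":-1,"dx":-1,"az":0.48},{"claw":-1,"dx":-1,"az":0.48}]'
python3 -m crank '[{"claw":-1,"dx":-1,"az":0.48},{"claw":-1,"dx":-1,"az":0.48},{"claw":-1,"dx":-1,"az":0.48},{"claw":-1,"dx":-1,"az":0.48},{"claw":-1,"dx":-1,"az":0.48},{"claw":-1,"dx":-1,"az":0.48},{"claw":-1},{"claw":-1}]'
python3 -c "
from h import *
need([.64,-.07,.25],-.183); c=grab('wrist'); save(c,'w1.png'); print(c['hand_eye'].round(3).tolist())"
```

```text
pin [ 0.6531 -0.054 ] own 0.02 -0.085
sp [ 0.7634 -0.0691] own 0.1311 -0.0797
mp [ 0.7257 -0.066 ] own 0.0935 -0.0835
plateTL [0.5502 0.0333] own -0.0971 -0.0179
plateTR [ 0.5408 -0.0123] own -0.0981 -0.0644
[0.64892066 0.03317258]
t 0.2 p [0.1959 0.5933 0.2331] units [-20.99 -16.36  -0.55] tooly 71.73 tilt [-0.    -0.001 -1.   ]
az 13.7
[[-0.0, -0.956, -0.295, 0.08], [1.0, -0.001, 0.001, -0.0], [-0.001, -0.295, 0.956, -0.152], [0.0, 0.0, 0.0, 1.0]]invalid input at $[0]: expected keys claw, dx, dy, dz, ax, ay, az
invalid input at $[0]: expected keys claw, dx, dy, dz, ax, ay, az
invalid input at $[0]: expected keys claw, dx, dy, dz, ax, ay, az
```

View pics/w1.png

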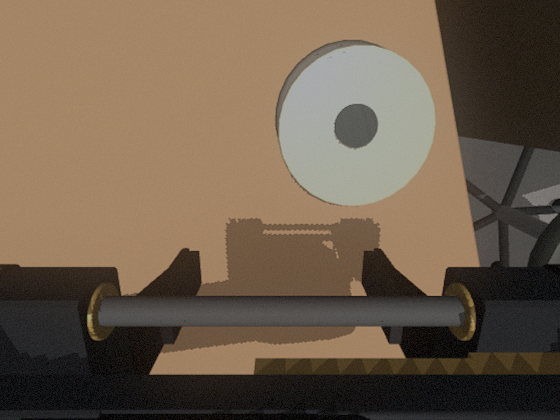

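The move was refused because every row needs all seven keys. The wrist view works: it shows a white wheel at about (357,122) at the arm's start, and image up is tool +x. Retrying with full rows.

```bash
python3 -m crank '[{"claw":-1,"dx":-1,"dy":0,"dz":0,"ax":0,"ay":0,"az":0.48},{"claw":-1,"dx":-1,"dy":0,"dz":0,"ax":0,"ay":0,"az":0.48},{"claw":-1,"dx":-1,"dy":0,"dz":0,"ax":0,"ay":0,"az":0.48},{"claw":-1,"dx":-1,"dy":0,"dz":0,"ax":0,"ay":0,"az":0.48},{"claw":-1,"dx":-1,"dy":0,"dz":0,"ax":0,"ay":0,"az":0.48},{"claw":-1,"dx":-1,"dy":0,"dz":0,"ax":0,"ay":0,"az":0.48},{"claw":-1,"dx":-1,"dy":0,"dz":0,"ax":0,"ay":0,"az":0.48},{"claw":-1,"dx":-1,"dy":0,"dz":0,"ax":0,"ay":0,"az":0.48}]'
python3 -m crank '[{"claw":-1,"dx":-1,"dy":0,"dz":0,"ax":0,"ay":0,"az":0.48},{"claw":-1,"dx":-1,"dy":0,"dz":0,"ax":0,"ay":0,"az":0.48},{"claw":-1,"dx":-1,"dy":0,"dz":0,"ax":0,"ay":0,"az":0.48},{"claw":-1,"dx":-1,"dy":0,"dz":0,"ax":0,"ay":0,"az":0.48},{"claw":-1,"dx":-1,"dy":0,"dz":0,"ax":0,"ay":0,"az":0.48},{"claw":-1,"dx":-1,"dy":0,"dz":0,"ax":0,"ay":0,"az":0.48},{"claw":-1,"dx":-1,"dy":0,"dz":0,"ax":0,"ay":0,"az":0.48},{"claw":-1,"dx":-1,"dy":0,"dz":0,"ax":0,"ay":0,"az":0.48}]'
python3 -m crank '[{"claw":-1,"dx":-1,"dy":0,"dz":0,"ax":0,"ay":0,"az":0.48},{"claw":-1,"dx":-1,"dy":0,"dz":0,"ax":0,"ay":0,"az":0.48},{"claw":-1,"dx":-1,"dy":0,"dz":0,"ax":0,"ay":0,"az":0.48},{"claw":-1,"dx":-1,"dy":0,"dz":0,"ax":0,"ay":0,"az":0.48},{"claw":-1,"dx":-1,"dy":0,"dz":0,"ax":0,"ay":0,"az":0.48},{"claw":-1,"dx":-1,"dy":0,"dz":0,"ax":0,"ay":0,"az":0.48},{"claw":-1,"dx":-1,"dy":0,"dz":0,"ax":0,"ay":0,"az":0.48},{"claw":-1,"dx":-1,"dy":0,"dz":0,"ax":0,"ay":0,"az":0.48}]'
python3 -c "
from h import *
need([.653,-.054,.233],-.183);need([.653,-.104,.233]); print(np.round(r.read_state()['joint_positions'],2))"
```

```text
time: 0.92
ee_pos: [0.4068, 0.4795, 0.2334]
eef_rot: [0.354, 0.935, -0.0, -0.0]
ft_force: [0.4, 0.2, 0.1]
width: 0.0868
grip_force: 0.0
time: 1.58
ee_pos: [0.5552, 0.2928, 0.2334]
eef_rot: [0.534, 0.846, -0.0, -0.0]
ft_force: [-0.1, -0.9, -0.4]
width: 0.0869
grip_force: 0.0
time: 2.25
ee_pos: [0.6186, 0.063, 0.2334]
eef_rot: [0.692, 0.722, -0.0, -0.0]
ft_force: [0.1, 0.8, -0.2]
width: 0.0871
grip_force: 0.0
t 2.25 p [0.6186 0.063  0.2334] units [-3.95  0.98  0.01] tooly 2.48 tilt [-0.  0. -1.]
az 2.16
t 2.25 p [0.6186 0.063  0.2334] units [-5.61  0.9   0.01] tooly 2.48 tilt [-0.  0. -1.]
[-0.52  0.34  0.44  1.49 -0.15  1.34 -0.02]
```

```bash
python3 -m crank '[{"claw":-1,"dx":-0.8,"dy":0.2,"dz":0,"ax":0,"ay":0,"az":0.43},{"claw":-1,"dx":-0.8,"dy":0.2,"dz":0,"ax":0,"ay":0,"az":0.43},{"claw":-1,"dx":-0.8,"dy":0.2,"dz":0,"ax":0,"ay":0,"az":0.43},{"claw":-1,"dx":-0.8,"dy":0.2,"dz":0,"ax":0,"ay":0,"az":0.43},{"claw":-1,"dx":-0.8,"dy":0.2,"dz":0,"ax":0,"ay":0,"az":0.43},{"claw":-1,"dx":0,"dy":0,"dz":0,"ax":0,"ay":0,"az":0},{"claw":-1,"dx":0,"dy":0,"dz":0,"ax":0,"ay":0,"az":0}]'
cat >> h.py <<'E'
def wcam():
    "wrist picture with R,t in world filled in"
    s,R,p=tool(); c=grab('wrist'); H=c['hand_eye']; Rc=R@H[:3,:3]; o=p+R@H[:3,3]
    c['R']=Rc.T; c['t']=-Rc.T@o; return c
E
python3 -c "
from h import *
need([.653,-.054,.233],-.183); c=wcam(); save(c,'w2.png'); print(c['mtx'].round(1).tolist())
for X in([.6531,-.054,.099],[.7634,-.0691,.058],[.7257,-.066,.058],[.5387,.0118,.115]): print(proj(c,X).round(1))"
```

```text
time: 2.83
ee_pos: [0.6429, -0.0584, 0.2334]
eef_rot: [0.769, 0.64, -0.0, 0.0]
ft_force: [-0.4, 0.4, 0.3]
width: 0.0873
grip_force: 0.0
t 2.8333 p [ 0.6429 -0.0584  0.2334] units [0.2  0.3  0.01] tooly -10.44 tilt [-0.    -0.001 -1.   ]
az 0.01
[[333.2, 0.0, 281.1], [0.0, 333.2, 211.2], [0.0, 0.0, 1.0]]
[290.4 197. ]
[400.6 181.6]
[362.7 185.3]
[136.2 149. ]
```

View pics/w2.png

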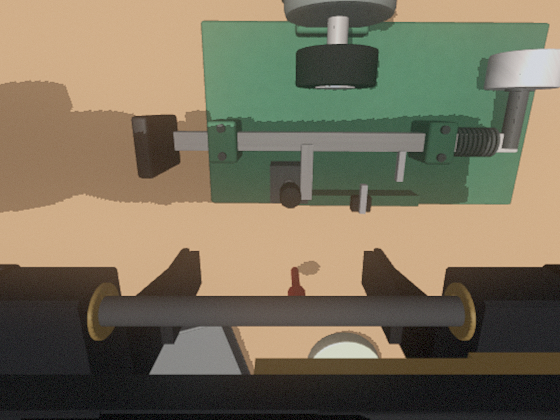

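The wrist view agrees with the top view. The pin head is at (290,195) against a predicted (290,197), the slide tip at (401,180) and the marker tip at (363,185). The grip plate is at (156,146), and the red pin, low at (295,290), stays clear. Now going for the pin.

```bash
python3 -c "
from h import *
import json
c=wcam(); print(ray(c,(290,195),.099),ray(c,(401,180.5),.058),ray(c,(363,185),.058)); need([.6535,-.053,.081],-.183)"
python3 -m crank '[{"claw":-1,"dx":0.1,"dy":0.15,"dz":0.8,"ax":0,"ay":0,"az":0},{"claw":-1,"dx":0.1,"dy":0.15,"dz":0.8,"ax":0,"ay":0,"az":0},{"claw":-1,"dx":0,"dy":0,"dz":0.8,"ax":0,"ay":0,"az":0},{"claw":-1,"dx":0,"dy":0,"dz":0.8,"ax":0,"ay":0,"az":0},{"claw":-1,"dx":0,"dy":0,"dz":0,"ax":0,"ay":0,"az":0}]'
python3 -c "
from h import *
need([.6535,-.053,.081],-.183)"
```

```text
[ 0.65314642 -0.05005391  0.099     ] [ 0.7639081  -0.06562955  0.058     ] [ 0.72610659 -0.06342767  0.058     ]
t 2.9333 p [ 0.6431 -0.0554  0.2333] units [0.14 0.33 5.08] tooly -10.19 tilt [-0.     0.001 -1.   ]
az 0.05
time: 3.35
ee_pos: [0.6505, -0.0499, 0.1324]
eef_rot: [0.767, 0.642, -0.003, -0.003]
ft_force: [-0.6, 0.6, -0.5]
width: 0.0873
grip_force: 0.0
t 3.35 p [ 0.6505 -0.0499  0.1324] units [-0.08  0.13  1.71] tooly -10.11 tilt [-0.007  0.001 -1.   ]
az 0.06
```

```bash
python3 -m crank '[{"claw":-1,"dx":-0.08,"dy":0.1,"dz":0.6,"ax":0,"ay":0,"az":0},{"claw":-1,"dx":0,"dy":0,"dz":0.6,"ax":0,"ay":0,"az":0},{"claw":-1,"dx":0,"dy":0,"dz":0.5,"ax":0,"ay":0,"az":0},{"claw":-1,"dx":0,"dy":0,"dz":0,"ax":0,"ay":0,"az":0},{"claw":-1,"dx":0,"dy":0,"dz":0,"ax":0,"ay":0,"az":0}]'
python3 -c "
from h import *
need([.6535,-.053,.081],-.183)
c=wcam(); t=grab('top')
a=c['color'][150:330]; b=cv2.resize(t['color'][140:230,240:400],None,fx=3.5,fy=3.5); cv2.imwrite('pics/w3.png',np.vstack([a,b])[:,:,::-1])"
```

```text
time: 3.77
ee_pos: [0.6557, -0.0542, 0.0873]
eef_rot: [0.767, 0.641, 0.0, -0.0]
ft_force: [-0.3, 0.1, 1.1]
width: 0.0869
grip_force: 0.0
t 3.7667 p [ 0.6557 -0.0542  0.0873] units [ 0.03 -0.08  0.21] tooly -10.21 tilt [-0.  0. -1.]
az 0.05
```

View pics/w3.png

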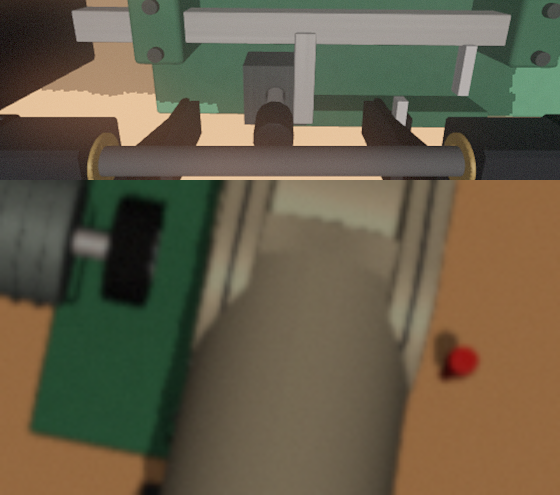

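The pin head is between the fingers at about (275,270), with the jaws centred on about 281. Lowering the last 6 mm, closing and lifting.

```bash
python3 -m crank '[{"claw":-1,"dx":0,"dy":-0.08,"dz":0.2,"ax":0,"ay":0,"az":0},{"claw":1,"dx":0,"dy":0,"dz":0,"ax":0,"ay":0,"az":0},{"claw":1,"dx":0,"dy":0,"dz":0,"ax":0,"ay":0,"az":0},{"claw":1,"dx":0,"dy":0,"dz":0,"ax":0,"ay":0,"az":0},{"claw":1,"dx":0,"dy":0,"dz":0,"ax":0,"ay":0,"az":0},{"claw":1,"dx":0,"dy":0,"dz":0,"ax":0,"ay":0,"az":0},{"claw":1,"dx":0,"dy":0,"dz":0,"ax":0,"ay":0,"az":0},{"claw":1,"dx":0,"dy":0,"dz":0,"ax":0,"ay":0,"az":0}]' 25
```

```text
time: 4.53
ee_pos: [0.6532, -0.0548, 0.0806]
eef_rot: [0.768, 0.641, 0.0, -0.0]
ft_force: [-0.6, -0.8, 0.4]
width: 0.0482
grip_force: 0.0
```

```bash
python3 -m crank '[{"claw":1,"dx":0,"dy":0,"dz":0,"ax":0,"ay":0,"az":0},{"claw":1,"dx":0,"dy":0,"dz":0,"ax":0,"ay":0,"az":0},{"claw":1,"dx":0,"dy":0,"dz":0,"ax":0,"ay":0,"az":0},{"claw":1,"dx":0,"dy":0,"dz":0,"ax":0,"ay":0,"az":0},{"claw":1,"dx":0,"dy":0,"dz":0,"ax":0,"ay":0,"az":0},{"claw":1,"dx":0,"dy":0,"dz":0,"ax":0,"ay":0,"az":0},{"claw":1,"dx":0,"dy":0,"dz":0,"ax":0,"ay":0,"az":0}]' 25
```

```text
time: 5.12
ee_pos: [0.6532, -0.0547, 0.0805]
eef_rot: [0.768, 0.641, 0.0, -0.0]
ft_force: [-0.0, -0.3, -1.3]
width: 0.019
grip_force: 25.0
```

```bash
python3 -m crank '[{"claw":1,"dx":0,"dy":0,"dz":-0.3,"ax":0,"ay":0,"az":0},{"claw":1,"dx":0,"dy":0,"dz":-0.5,"ax":0,"ay":0,"az":0},{"claw":1,"dx":0,"dy":0,"dz":-0.8,"ax":0,"ay":0,"az":0},{"claw":1,"dx":0,"dy":0,"dz":-1,"ax":0,"ay":0,"az":0},{"claw":1,"dx":0,"dy":0,"dz":-1,"ax":0,"ay":0,"az":0},{"claw":1,"dx":0,"dy":0,"dz":-1,"ax":0,"ay":0,"az":0},{"claw":1,"dx":0,"dy":0,"dz":0,"ax":0,"ay":0,"az":0}]'
python3 - <<'E'
from h import *
t=grab('top'); im=cv2.cvtColor(cv2.imread('pics/top0.png'),cv2.COLOR_BGR2HSV)
m=cv2.inRange(im,(0,0,0),(180,90,110)); m[:, :360]=0; m[:215]=0; m[330:]=0; m[:,500:]=0
k=max(cv2.findContours(m,0,2)[0],key=cv2.contourArea); R=cv2.minAreaRect(k); print(R)
P=np.array([ray(t,p,.02)[:2] for p in cv2.boxPoints(R)]); print(P.round(3).tolist(),P.mean(0),np.linalg.norm(P-np.roll(P,-1,0),axis=1))
C=P.mean(0); need([C[0],C[1],.22])
E
```

```text
time: 5.7
ee_pos: [0.6556, -0.0554, 0.226]
eef_rot: [0.768, 0.641, 0.004, 0.003]
ft_force: [1.6, 0.2, 0.5]
width: 0.0192
grip_force: 25.0
((425.5411071777344, 274.0533752441406), (85.33203125, 76.73876190185547), 83.36748504638672)
[[0.537, -0.21], [0.561, -0.395], [0.359, -0.415], [0.335, -0.233]] [ 0.44808502 -0.31314884] [0.18652843 0.20359395 0.18365723 0.20335193]
t 5.75 p [ 0.6548 -0.0553  0.2229] units [-9.69 -5.24  0.05] tooly -10.3 tilt [ 0.006  0.    -1.   ]
```

```bash
python3 -m crank '[{"claw":1,"dx":-0.5,"dy":-0.3,"dz":0,"ax":0,"ay":0,"az":0},{"claw":1,"dx":-1,"dy":-0.6,"dz":0,"ax":0,"ay":0,"az":0},{"claw":1,"dx":-1,"dy":-0.6,"dz":0,"ax":0,"ay":0,"az":0},{"claw":1,"dx":-1,"dy":-0.6,"dz":0,"ax":0,"ay":0,"az":0},{"claw":1,"dx":-1,"dy":-0.6,"dz":0,"ax":0,"ay":0,"az":0},{"claw":1,"dx":-1,"dy":-0.6,"dz":0,"ax":0,"ay":0,"az":0},{"claw":1,"dx":-1,"dy":-0.5,"dz":0,"ax":0,"ay":0,"az":0},{"claw":1,"dx":-1,"dy":-0.5,"dz":0,"ax":0,"ay":0,"az":0}]'
python3 -m crank '[{"claw":1,"dx":-1,"dy":-0.5,"dz":0,"ax":0,"ay":0,"az":0},{"claw":1,"dx":-0.9,"dy":-0.4,"dz":0.5,"ax":0,"ay":0,"az":0},{"claw":1,"dx":-0.3,"dy":0,"dz":0.9,"ax":0,"ay":0,"az":0},{"claw":1,"dx":0,"dy":0,"dz":0.9,"ax":0,"ay":0,"az":0},{"claw":1,"dx":0,"dy":0,"dz":0.9,"ax":0,"ay":0,"az":0},{"claw":1,"dx":0,"dy":0,"dz":0.8,"ax":0,"ay":0,"az":0},{"claw":1,"dx":0,"dy":0,"dz":0,"ax":0,"ay":0,"az":0},{"claw":1,"dx":0,"dy":0,"dz":0,"ax":0,"ay":0,"az":0}]'
python3 -c "
from h import *
need([.448,-.313,.070])"
```

```text
time: 6.42
ee_pos: [0.4844, -0.254, 0.218]
eef_rot: [0.768, 0.641, 0.0, -0.001]
ft_force: [0.3, -0.6, -0.7]
width: 0.0192
grip_force: 25.0
time: 7.08
ee_pos: [0.4467, -0.3128, 0.0978]
eef_rot: [0.768, 0.641, -0.001, -0.001]
ft_force: [0.0, -1.2, 0.7]
width: 0.019
grip_force: 25.0
t 7.0833 p [ 0.4467 -0.3128  0.0978] units [0.   0.05 0.93] tooly -10.3 tilt [-0.003  0.001 -1.   ]
```

```bash
python3 -m crank '[{"claw":1,"dx":0,"dy":0,"dz":0.5,"ax":0,"ay":0,"az":0},{"claw":1,"dx":0,"dy":0,"dz":0.4,"ax":0,"ay":0,"az":0},{"claw":1,"dx":0,"dy":0,"dz":0,"ax":0,"ay":0,"az":0},{"claw":1,"dx":0,"dy":0,"dz":0,"ax":0,"ay":0,"az":0}]'
python3 -m crank '[{"claw":-1,"dx":0,"dy":0,"dz":0,"ax":0,"ay":0,"az":0},{"claw":-1,"dx":0,"dy":0,"dz":0,"ax":0,"ay":0,"az":0},{"claw":-1,"dx":0,"dy":0,"dz":0,"ax":0,"ay":0,"az":0},{"claw":-1,"dx":0,"dy":0,"dz":0,"ax":0,"ay":0,"az":0},{"claw":-1,"dx":0,"dy":0,"dz":0,"ax":0,"ay":0,"az":0},{"claw":-1,"dx":0,"dy":0,"dz":0,"ax":0,"ay":0,"az":0},{"claw":-1,"dx":0,"dy":0,"dz":0,"ax":0,"ay":0,"az":0},{"claw":-1,"dx":0,"dy":0,"dz":-0.3,"ax":0,"ay":0,"az":0}]'
python3 -m crank '[{"claw":-1,"dx":0,"dy":0,"dz":-1,"ax":0,"ay":0,"az":0},{"claw":-1,"dx":0,"dy":0,"dz":-1,"ax":0,"ay":0,"az":0},{"claw":-1,"dx":0,"dy":0,"dz":-1,"ax":0,"ay":0,"az":0},{"claw":-1,"dx":0,"dy":0,"dz":-1,"ax":0,"ay":0,"az":0},{"claw":-1,"dx":0,"dy":0,"dz":-1,"ax":0,"ay":0,"az":0},{"claw":-1,"dx":0,"dy":0,"dz":0,"ax":0,"ay":0,"az":0},{"claw":-1,"dx":0,"dy":0,"dz":0,"ax":0,"ay":0,"az":0}]'
python3 -c "
from h import *
need([.5387,.0118,.233],-.183)
a=wcam();b=grab('scene');t=grab('top')
o=np.zeros((560,800,3),np.uint8);o[:280,:373]=cv2.resize(a['color'],(373,280));o[:420-140,373:773]=b['color'][140:,:400]
o[280:,:373]=cv2.resize(t['color'],(373,280)); o[280:,373:800]=cv2.resize(t['color'][215:330,330:505],(427,280)); cv2.imwrite('pics/rel.png',o[:,:,::-1])"
```

```text
time: 7.42
ee_pos: [0.4478, -0.3132, 0.072]
eef_rot: [0.768, 0.641, -0.0, -0.0]
ft_force: [0.8, 0.1, -0.6]
width: 0.019
grip_force: 25.0
time: 8.08
ee_pos: [0.4469, -0.3126, 0.0795]
eef_rot: [0.768, 0.641, -0.001, -0.001]
ft_force: [-0.3, 0.9, -0.1]
width: 0.0644
grip_force: 0.0
time: 8.67
ee_pos: [0.4484, -0.3138, 0.2326]
eef_rot: [0.768, 0.641, 0.001, 0.001]
ft_force: [-0.7, -0.5, 0.3]
width: 0.0867
grip_force: 0.0
t 8.6667 p [ 0.4484 -0.3138  0.2326] units [ 1.122e+01  1.020e+00 -1.000e-02] tooly -10.29 tilt [ 0.004 -0.001 -1.   ]
az 0.03
```

View pics/rel.png

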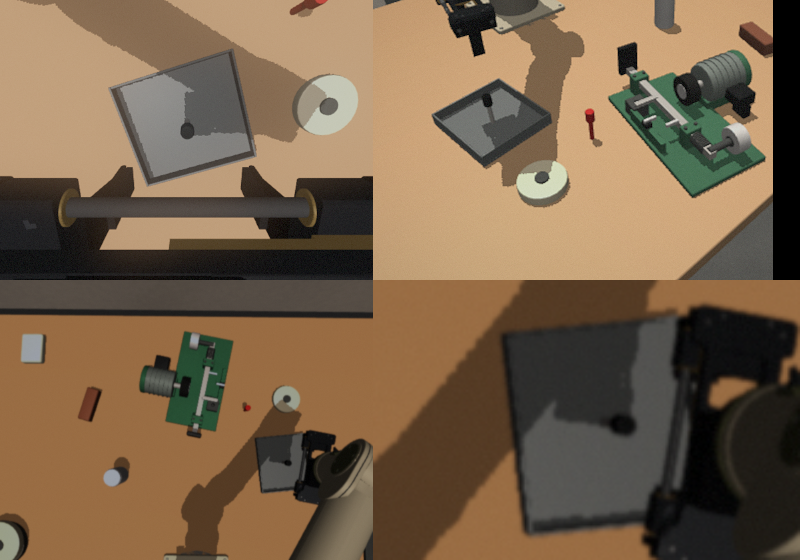

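The pin stands upright inside the tray (scene panel at (487,100), wrist panel at (187,130)). The red pin and the buff haven't moved. Next I go to the grip plate.

```bash
python3 -m crank '[{"claw":-1,"dx":0.6,"dy":0.1,"dz":0,"ax":0,"ay":0,"az":0},{"claw":-1,"dx":1,"dy":0.1,"dz":0,"ax":0,"ay":0,"az":0},{"claw":-1,"dx":1,"dy":0.1,"dz":0,"ax":0,"ay":0,"az":0},{"claw":-1,"dx":1,"dy":0.1,"dz":0,"ax":0,"ay":0,"az":0},{"claw":-1,"dx":1,"dy":0.1,"dz":0,"ax":0,"ay":0,"az":0},{"claw":-1,"dx":1,"dy":0.1,"dz":0,"ax":0,"ay":0,"az":0},{"claw":-1,"dx":1,"dy":0.1,"dz":0,"ax":0,"ay":0,"az":0},{"claw":-1,"dx":1,"dy":0.1,"dz":0,"ax":0,"ay":0,"az":0}]'
python3 -m crank '[{"claw":-1,"dx":1,"dy":0.1,"dz":0,"ax":0,"ay":0,"az":0},{"claw":-1,"dx":1,"dy":0.1,"dz":0,"ax":0,"ay":0,"az":0},{"claw":-1,"dx":1,"dy":0,"dz":0,"ax":0,"ay":0,"az":0},{"claw":-1,"dx":0.6,"dy":0,"dz":0,"ax":0,"ay":0,"az":0},{"claw":-1,"dx":0,"dy":0,"dz":0,"ax":0,"ay":0,"az":0},{"claw":-1,"dx":0,"dy":0,"dz":0,"ax":0,"ay":0,"az":0},{"claw":-1,"dx":0,"dy":0,"dz":0,"ax":0,"ay":0,"az":0}]'
python3 -c "
from h import *
need([.5387,.0118,.084],-.183)
a=wcam(); save(a,'w4.png'); 
for X in([.5387,.0118,.115],[.7634,-.0685,.058],[.7257,-.066,.058]): print(proj(a,X).round(1))"
```

```text
time: 9.48
ee_pos: [0.5116, -0.0917, 0.2295]
eef_rot: [0.768, 0.641, -0.001, -0.001]
ft_force: [0.3, 0.6, -0.4]
width: 0.0871
grip_force: 0.0
time: 10.07
ee_pos: [0.5368, 0.011, 0.2298]
eef_rot: [0.768, 0.641, -0.001, -0.0]
ft_force: [0.0, -0.5, 0.0]
width: 0.0873
grip_force: 0.0
t 10.0667 p [0.5368 0.011  0.2298] units [0.04 0.06 4.86] tooly -10.34 tilt [-0.001 -0.001 -1.   ]
az 0.02
[282.1 208.7]
[510.4 228.8]
[473.2 232.7]
```

View pics/w4.png

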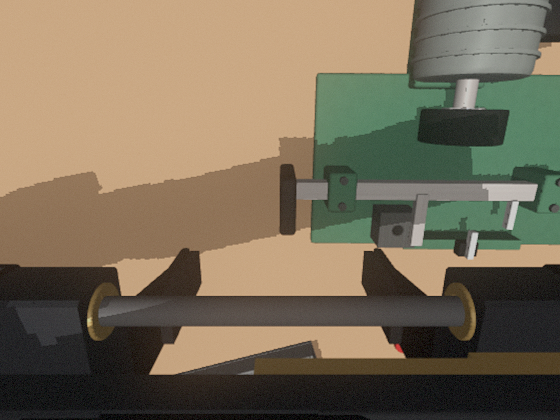

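The wrist view shows the plate top at about (289,204), so it is about 5 mm further in own x and 4 mm further in own y than I had it. Both pointers are where predicted, at (511,229) and (473,233). I'll refine the pointer gap with intensity profiles and then descend.

```bash
python3 - <<'E'
from h import *
for f,rs in(('w2.png',{'sp':(170,176,390,412),'mp':(188,194,354,374)}),('w4.png',{'sp':(215,223,500,522),'mp':(238,246,462,484)})):
    g=cv2.cvtColor(cv2.imread('pics/'+f),cv2.COLOR_BGR2GRAY).astype(int)
    for n,(a,b,c,d) in rs.items():
        print(f,n,c); print(g[a:b:2,c:d])
E
python3 -m crank '[{"claw":-1,"dx":0.1,"dy":0.2,"dz":0.8,"ax":0,"ay":0,"az":0},{"claw":-1,"dx":0.1,"dy":0,"dz":0.9,"ax":0,"ay":0,"az":0},{"claw":-1,"dx":0,"dy":0,"dz":0.9,"ax":0,"ay":0,"az":0},{"claw":-1,"dx":0,"dy":0,"dz":0.7,"ax":0,"ay":0,"az":0},{"claw":-1,"dx":0,"dy":0,"dz":0,"ax":0,"ay":0,"az":0},{"claw":-1,"dx":0,"dy":0,"dz":0,"ax":0,"ay":0,"az":0},{"claw":-1,"dx":0,"dy":0,"dz":0,"ax":0,"ay":0,"az":0}]'
python3 -c "
from h import *
need([.542,.0145,.084],-.183)"
```

```text
w2.png sp 390
[[ 85  80  79  82  84  88  81 106 146 158 157 156 156 144 106  80  78  82
   83  80  81  81]
 [ 82  84  84  81  81  90  79 115 151 157 158 157 158 137  92  79  77  82
   86  81  81  85]
 [ 83  86  79  85  84  84  83 123 160 157 156 156 160 138  87  76  81  79
   83  83  78  79]]
w2.png mp 354
[[ 90  88  89  88  87  90  86 117 153 157 158 157 161 137  82  86  87  84
   85  87]
 [ 65  61  62  63  64  75  91 132 161 158 158 160 158 130  55  59  65  63
   62  65]
 [ 63  66  64  63  65  80  95 134 160 157 157 157 151 114  58  62  63  66
   60  65]]
w4.png sp 500
[[114 113 112 114 109 104 104  94  78 146 197 205 203 203 207 184 116 110
  108 113 113 113]
 [113 116 112 112 106 105 102  92 105 177 206 205 201 204 199 164 107 108
  110 116 110 114]
 [115 117 114 108 105 105 101  94 148 196 206 204 204 206 185 127 112 113
  113 113 111 110]
 [113 115 114 104 106 103 103 105 169 208 205 201 203 198 162 109 113 113
  111 111 113 112]]
w4.png mp 462
[[ 55  57  57  58  78 100 104  94  92 171 208 203 204 204 197 147  47  55
   53  57  57  54]
 [ 46  43  45  40  80 109 103  90 117 183 206 203 203 207 186 117 108 109
  108 104 107 109]
 [ 41  49  41  45  79 105 102 100 158 201 204 203 206 203 170  76 108 115
  113 115 114 117]
 [ 59  60  58  58  73  97 103 113 175 208 204 204 208 192 131  41  81 111
  113 116 115 115]]
time: 10.7
ee_pos: [0.5449, 0.0162, 0.133]
eef_rot: [0.768, 0.64, 0.001, 0.0]
ft_force: [0.2, -0.3, 0.2]
width: 0.087
grip_force: 0.0
t 10.7 p [0.5449 0.0162 0.133 ] units [-0.07 -0.09  1.63] tooly -10.35 tilt [ 0.002  0.    -1.   ]
az 0.02
```

```bash
python3 - <<'E'
from h import *
from scipy.spatial.transform import Rotation as Ro
c=grab('wrist'); H=c['hand_eye']
for p,a,sp,mp in(([.6429,-.0584,.2334],-10.44,(400.25,172),(364.2,188)),([.5368,.011,.2298],-10.34,(511.35,219),(473.1,242))):
    a=np.radians(a); y=[np.cos(a),np.sin(a),0]; z=[0,0,-1]; R=np.array([np.cross(y,z),y,z]).T
    Rc=R@H[:3,:3]; o=np.array(p)+R@H[:3,3]; c['R']=Rc.T; c['t']=-Rc.T@o
    d=ray(c,sp,.058)-ray(c,mp,.058)
    for yaw in(-.175,-.183,-.19): print(yaw,d[:2]@[np.cos(yaw),np.sin(yaw)])
    L=[ray(c,q,.054) for q in ((240,133),(424,134))] if sp[0]<450 else [ray(c,q,.054) for q in ((358,182),(535,184))]
    v=L[1]-L[0]; print('bar yaw',np.arctan2(v[1],v[0]))
E
python3 -m crank '[{"claw":-1,"dx":-0.1,"dy":-0.1,"dz":0.6,"ax":0,"ay":0,"az":0},{"claw":-1,"dx":0,"dy":0,"dz":0.6,"ax":0,"ay":0,"az":0},{"claw":-1,"dx":0,"dy":0,"dz":0.4,"ax":0,"ay":0,"az":0},{"claw":-1,"dx":0,"dy":0,"dz":0,"ax":0,"ay":0,"az":0},{"claw":-1,"dx":0,"dy":0,"dz":0,"ax":0,"ay":0,"az":0},{"claw":-1,"dx":0,"dy":0,"dz":0,"ax":0,"ay":0,"az":0}]'
python3 -c "
from h import *
need([.542,.0145,.084],-.183)"
```

```text
-0.175 0.03464760558038067
-0.183 0.034518628978147795
-0.19 0.034403961947226704
bar yaw -0.18778582136117855
-0.175 0.03496149888032488
-0.183 0.03475929260610312
-0.19 0.034580536817203744
bar yaw -0.19218779047381604
time: 11.25
ee_pos: [0.5415, 0.0145, 0.0847]
eef_rot: [0.768, 0.641, 0.001, 0.0]
ft_force: [0.9, -0.2, 0.8]
width: 0.087
grip_force: 0.0
t 11.25 p [0.5415 0.0145 0.0847] units [0.   0.01 0.02] tooly -10.29 tilt [ 0.002  0.    -1.   ]
az 0.03
```

```bash
python3 -m crank '[{"claw":1,"dx":0,"dy":0,"dz":0,"ax":0,"ay":0,"az":0},{"claw":1,"dx":0,"dy":0,"dz":0,"ax":0,"ay":0,"az":0},{"claw":1,"dx":0,"dy":0,"dz":0,"ax":0,"ay":0,"az":0},{"claw":1,"dx":0,"dy":0,"dz":0,"ax":0,"ay":0,"az":0},{"claw":1,"dx":0,"dy":0,"dz":0,"ax":0,"ay":0,"az":0},{"claw":1,"dx":0,"dy":0,"dz":0,"ax":0,"ay":0,"az":0},{"claw":1,"dx":0,"dy":0,"dz":0,"ax":0,"ay":0,"az":0},{"claw":1,"dx":0,"dy":0,"dz":0,"ax":0,"ay":0,"az":0}]' 50
python3 -m crank '[{"claw":1,"dx":0,"dy":0,"dz":0,"ax":0,"ay":0,"az":0},{"claw":1,"dx":0,"dy":0,"dz":0,"ax":0,"ay":0,"az":0},{"claw":1,"dx":0,"dy":0,"dz":0,"ax":0,"ay":0,"az":0},{"claw":1,"dx":0,"dy":0,"dz":0,"ax":0,"ay":0,"az":0},{"claw":1,"dx":0,"dy":0,"dz":0,"ax":0,"ay":0,"az":0},{"claw":1,"dx":0,"dy":0,"dz":0,"ax":0,"ay":0,"az":0},{"claw":1,"dx":0,"dy":0,"dz":0,"ax":0,"ay":0,"az":0},{"claw":1,"dx":0,"dy":0,"dz":0,"ax":0,"ay":0,"az":0}]'
```

```text
time: 11.92
ee_pos: [0.5407, 0.0144, 0.0835]
eef_rot: [0.768, 0.641, -0.0, -0.0]
ft_force: [-0.8, -0.5, 0.5]
width: 0.0417
grip_force: 0.0
time: 12.58
ee_pos: [0.5417, 0.0143, 0.0836]
eef_rot: [0.768, 0.641, 0.001, 0.001]
ft_force: [6.8, -0.8, -4.4]
width: 0.0137
grip_force: 50.0
```

```bash
python3 -c "
from h import *
p=np.mean([(tool()[2],grab('top'))[0] for _ in range(4)],0);print(p); np.save('p0.npy',p)"
python3 -m crank '[{"claw":1,"dx":0,"dy":-0.1,"dz":0,"ax":0,"ay":0,"az":0},{"claw":1,"dx":0,"dy":-0.2,"dz":0,"ax":0,"ay":0,"az":0},{"claw":1,"dx":0,"dy":-0.2,"dz":0,"ax":0,"ay":0,"az":0},{"claw":1,"dx":0,"dy":-0.2,"dz":0,"ax":0,"ay":0,"az":0},{"claw":1,"dx":0,"dy":-0.2,"dz":0,"ax":0,"ay":0,"az":0},{"claw":1,"dx":0,"dy":-0.1,"dz":0,"ax":0,"ay":0,"az":0},{"claw":1,"dx":0,"dy":0,"dz":0,"ax":0,"ay":0,"az":0},{"claw":1,"dx":0,"dy":0,"dz":0,"ax":0,"ay":0,"az":0}]'
python3 - <<'E'
from h import *
p=np.mean([(tool()[2],grab('top'))[0] for _ in range(4)],0); d=p-np.load('p0.npy'); print(p,d,np.linalg.norm(d[:2]))
t=grab('top');s=grab('scene')
a=cv2.resize(t['color'][110:190,290:360],None,fx=5,fy=5,interpolation=cv2.INTER_CUBIC)
u,v=proj(s,[.735,-.067,.058]).astype(int); print(u,v)
b=cv2.resize(s['color'][v-40:v+40,u-40:u+40],None,fx=5,fy=5,interpolation=cv2.INTER_CUBIC)
cv2.imwrite('pics/ptr.png',np.hstack([a,b])[:,:,::-1])
E
```

```text
[0.54169736 0.01428509 0.08364762]
time: 13.45
ee_pos: [0.5125, 0.0198, 0.0837]
eef_rot: [0.768, 0.641, 0.001, 0.001]
ft_force: [10.4, -0.4, -8.6]
width: 0.0139
grip_force: 50.0
[0.51261103 0.0198025  0.08365013] [-2.90863317e-02  5.51741232e-03  2.51307372e-06] 0.029605008555929138
285 257
```

View pics/ptr.png

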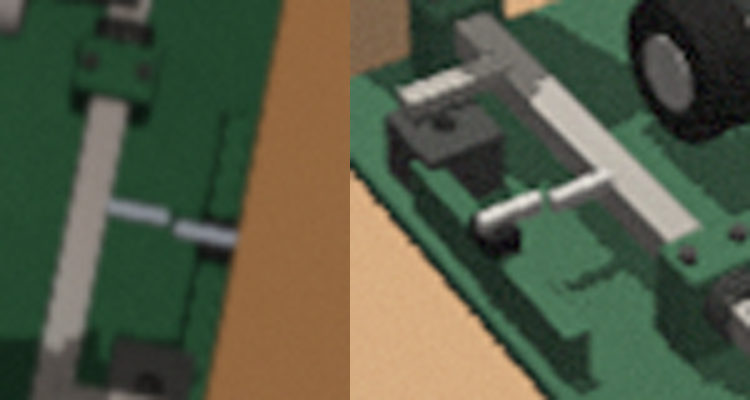

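The slide follows. The slide pointer tip at (168,217) of the crop now nearly faces the marker tip at (178,230), with a few mm still to go. I'll measure the remainder by centroid in both views.

```bash
cat > al.py <<'E'
from h import *
yaw=-.187; ex=np.array([np.cos(yaw),np.sin(yaw)]); ey=np.array([-ex[1],ex[0]])
def meas(cam,guess):
    c=grab(cam); im=np.mean([c['color'].astype(float)]+[grab(cam)['color'] for _ in range(2)],0)
    w=im[:,:,0]*1.0  # red: metal bright, green bed dark
    out=[]
    for X in guess:
        # sample red on a fine own-frame grid at z=.058; profile along own x, averaged along own y
        yy=np.linspace(-.006,.006,13); xx=np.linspace(-.012,.012,97)
        P=np.array([[proj(c,[*(np.array(X)+a*ey+b*ex),.058]) for b in xx] for a in yy],np.float32)
        S=cv2.remap(w.astype(np.float32),P[:,:,0],P[:,:,1],cv2.INTER_LINEAR)
        pr=S.mean(0); h=np.where(pr>(pr.max()+np.percentile(pr,20))/2)[0]
        h=[i for i in h if abs(i-pr.argmax())<30]; x0=(xx[h[0]]+xx[h[-1]])/2
        out.append(ex@np.array(X)+x0); print(cam,np.round(pr[::8]).astype(int),'w %.4f off %.4f'%(xx[h[-1]]-xx[h[0]],x0))
    print(cam,'sp-mp own x %.4f'%(out[0]-out[1]))
import sys
pull=float(sys.argv[1]); mp=np.array([.7257,-.066])
tip_m=mp-.009*ey; tip_s=mp+.014*ey+ex*(.0345-pull)
for cam in('top','scene'): meas(cam,[tip_s,tip_m])
E
python3 al.py .0296
```

```text
top [ 35  36  37  46  71 106 127 122  92  59  40  35  35] w 0.0077 off 0.0006
top [ 30  29  30  35  55  89 119 128 107  71  41  29  29] w 0.0080 off 0.0015
top sp-mp own x 0.0040
scene [ 51  50  49  81 153 203 200 160 116  94  83  69  56] w 0.0075 off -0.0008
scene [ 56  57  56  70 131 191 210 183 135  99  88  83  78] w 0.0077 off 0.0001
scene sp-mp own x 0.0040
```

```bash
python3 -m crank '[{"claw":1,"dx":0,"dy":-0.07,"dz":0,"ax":0,"ay":0,"az":0},{"claw":1,"dx":0,"dy":-0.065,"dz":0,"ax":0,"ay":0,"az":0},{"claw":1,"dx":0,"dy":0,"dz":0,"ax":0,"ay":0,"az":0},{"claw":1,"dx":0,"dy":0,"dz":0,"ax":0,"ay":0,"az":0},{"claw":1,"dx":0,"dy":0,"dz":0,"ax":0,"ay":0,"az":0},{"claw":1,"dx":0,"dy":0,"dz":0,"ax":0,"ay":0,"az":0}]'
python3 al.py .0336 | grep sp-mp
python3 - <<'E'
from h import *
p=tool()[2]; d=p-np.load('p0.npy'); print(p,np.linalg.norm(d[:2]))
t=grab('top');s=grab('scene')
a=cv2.resize(t['color'][110:190,290:360],None,fx=5,fy=5,interpolation=cv2.INTER_CUBIC)
b=cv2.resize(s['color'][140:320,60:360],None,fx=1.4,fy=2.2222,interpolation=cv2.INTER_CUBIC)
cv2.imwrite('pics/fin.png',np.hstack([a,b[:400]])[:,:,::-1])
E
```

```text
time: 14.55
ee_pos: [0.5088, 0.0205, 0.0836]
eef_rot: [0.768, 0.641, 0.001, 0.001]
ft_force: [11.4, -0.8, -8.9]
width: 0.0137
grip_force: 50.0
top sp-mp own x 0.0000
scene sp-mp own x 0.0000
[0.5088093  0.02053313 0.08365401] 0.03347630229021289
```

View pics/fin.png

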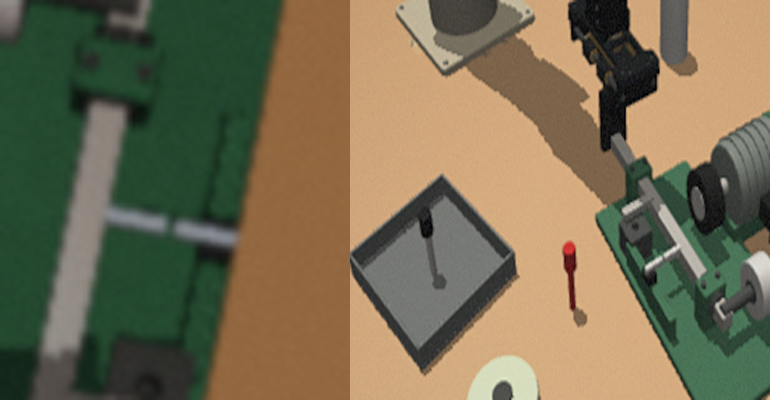

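The pointers now stand tip to tip at about (168,225) in the left crop, with 0.0 mm offset in both views. The pin is in the tray and the red pin is where it was. The plate is held at 50 N, so I'm handing in.

```bash
python3 -c "
from bench import r
s=r.read_state(); print(max(abs(v) for v in s['joint_vel'])); print(r.close_job())"
```

```text
0.0017979252092297832
the job is handed in; nothing more can be done
None
```

The stop pin stands in the parts tray and the slide is held by its grip plate at 50 N with the pointers tip to tip (0.0 mm offset measured in both fixed views); I handed the job in at about 15 s of the 51 s allowed.

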